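# Scrape the glass chips off the marver plate

### The arm

A 6-joint arm with a two-finger parallel gripper is mounted at the origin on the work surface; the furniture and walls round the work are solid. World frame = base frame: x ahead of the robot, y to its left, z up, the work surface at z = 0. Lengths are in mm, angles in rad, forces in N, time in s.
With the tool pointing down it reaches from about 300 to 775 mm from the base axis. Payload 14.6 kg.
Tool frame: the origin (TCP) lies on the centre line of the jaws, within the pads' length; the fingertips stand manip.finger_overhang ahead of it and the grasp point (between the pads) lies 11 mm behind it (manip.finger_overhang is the distance from the TCP to the fingertips, in mm); y points along the fingers, x is the direction in which the jaws open and shut, and the axes are right-handed (so a half turn about y gives the same grasp; the last joint's range is limited). The gripper opens to 94 mm and grips with 3 to 60 N. Pads are 16 mm wide; open, the fingers measure 119 mm over their backs; the gripper's body (75 mm by 177 mm) begins 78 mm behind the grasp point.
Start: joints at [1.271, 0.3, 1.521, -0, 1.321, -0.067], TCP at [126.885, 535.154, 213.446] pointing down, gripper open.
Joint ranges: [-3.03, 3.03], [-0.79, 2.21], [0.23, 2.52], [-1.04, 4.18], [0, 3.07], [-2.55, 2.55]. Speed limits (rad/s): [2.22, 2.22, 2.57, 3.14, 3.14, 3.14].

### API

Orientations are given as [roll, pitch, yaw] about the fixed x, y, z axes, in that order (R = Rz(yaw) Ry(pitch) Rx(roll)).
In Python, from cell import monitor, viewer, ticket, manip gives the robot as it stands.
- The arm moves only by the shell command python3 -m jog 'ROWS' [FORCE]. ROWS is JSON, a list of rows, each an object of numbers: "grip": the finger opening in cm, from 0 to 9.4; "dx", "dy", "dz": the shift along the tool's x, y, z in cm; "spin": the turn about the tool's y in degrees. In form: [{"grip": .., "dx": .., "dy": .., "dz": .., "spin": ..}, ...]. A call has 1 to 20 rows; each row is the pose to reach, as a shift and turn from the pose commanded when the call began, along the tool's axes at that moment; what a row does not reach only later rows make up. A row lasts 1/8 s, in which the tool goes at most 62.5 mm and 10.7 degrees, less where a joint would pass 70% of its speed; a pose out of reach is approached as far as the arm can. A call with a gripper value outside its range is refused whole. The fingers move at their own pace and stop on an object; FORCE is the grip in N (left out, the last holds). Time passes only in rows, so rows that repeat a pose let the fingers close. It gives the time, the measured TCP pose, the force and the opening at its end, in the units of the state.
- monitor.read_state(): the state, without advancing time (a new reading comes with each control period).
- viewer.camera(name): name is "scene" or "top" or "wrist"; returns a dict with "color" (384x512x3 uint8, red, green, blue), "vertical_fov" (degrees; the focal length in pixels is half the picture's height over the tangent of half this angle, whatever the lens; pixels are square), "cx", "cy" (the principal point, pixels), "rvec" (rotation vector, rad) and "tvec" (3), from world to camera coordinates, as OpenCV has them. Camera axes: x right, y down, z forward; pixel columns grow to the right and rows downward; lengths in mm; the calibration is good to about 2 mm. A picture is of the moment at which its call begins. There is no depth.
- ticket.sign_off(): hands the job in, once; it reports no verdict.
The state is a dict: "clock": time; "joints": joint angles; "qd": joint speeds; "effort": joint torques, N m; "eef_pos": TCP position; "eef_rot": TCP orientation; "wrist_force": force on the tool from outside, world axes, zero at the start; "moment": the same for the moment, N m; "finger_gap": finger opening in mm.
Only numpy, scipy, OpenCV 4.12 (cv2) and the standard library are available. Lean on these libraries where they do the work, as an engineer would, in place of code of your own. Each camera call takes 0.05 s, during which the arm holds its last target. There are 200 camera calls.

### The job

Take the wooden scraper block with the rubber lip, set it down on the black plate behind the two glass chips, and wipe both of them off the plate into the metal catch tray along its side. Move the chips with the scraper only, not with the fingers. When both lie in the tray, stand the scraper upright on the bench again, off the plate and tray, and let go.

Things in the scene. Friction and masses are not known exactly. Their poses are not given: they have to be found in the camera images.
- scraper_mid (a point): Centre (35 mm up) of the loose pale wooden scraper, upright on the bench. Foot 30 (x) x 110 (y) mm, 24 mm high, its lowest 8 mm a black rubber lip; above it a wooden grip 22 (x) x 72 (y) mm, from 24 to 70 mm up. x: thin way (grip across the 22 mm), y: along it, z: up. 0.11 to 0.23 kg. A tall kiln stands to its left (y over 0.38, x over 0.43 m): come from mid-bench.
- plate (a point): Centre of the top face of the black graphite marver plate, 165 (x) x 255 (y) mm, fixed level on a steel stand, top face 36 mm above the bench. y: along its long side, z: up, +x: away from the catch tray. The open aluminium catch tray, fixed along the long edge at -x, spans x = -84 to -165 mm and y = -127 to +127 mm from this point; its floor lies 33 mm and its 3 mm thick walls' rims 8 mm below the plate's top face, so the scraper passes over it.
- chip_green: Green glass chip, faceted, about 20 mm across and 10 mm high, 12 g, loose on the plate; origin at the centre of its underside.
- chip_orange: Orange glass chip, faceted, about 19 mm across and 10 mm high, 12 g, loose on the plate 25 to 50 mm from the green one; origin at the centre of its underside.
Not all that is in view belongs to the job. Of the things that look like the part that bears scraper_mid, the smaller one is meant.

How it is judged (in metres and radians):
On the way, in this order (a step that is already met when the one before it is completed fails the run):
1. the scraper is held by the fingers, upright, with its lip on (within 8 mm of) the black plate (contact force between the fingers and scraper above 1 N and z of scraper_mid in the frame of plate between 0.03 and 0.043 m and x of scraper_mid in the frame of plate between -0.085 and 0.1 m and y of scraper_mid in the frame of plate between -0.13 and 0.13 m and angle between scraper_mid's own z axis and vertical below 0.2 rad), for 0.2 s.
2. both glass chips lie in the catch tray (x of chip_green in the frame of plate between -0.168 and -0.083 m and y of chip_green in the frame of plate between -0.127 and 0.127 m and z of each of chip_green, chip_orange in the frame of plate below -0.012 m and x of chip_orange in the frame of plate between -0.168 and -0.083 m and y of chip_orange in the frame of plate between -0.127 and 0.127 m), for 0.2 s.
At the end, for the whole second after the job is handed in: Both chips lie at rest in the catch tray (inside its walls, their origins at least 12 mm below the plate's top face), and the scraper stands at rest on the bench, upright within 10 degrees, its centre within 7 mm of its standing height of 35 mm and outside the outline of the plate and its tray (all of step 2 and height (world z) of scraper_mid between 0.028 and 0.042 m and angle between scraper_mid's own z axis and vertical below 0.17 rad and (x of scraper_mid in the frame of plate below -0.168 m or x of scraper_mid in the frame of plate above 0.083 m or y of scraper_mid in the frame of plate below -0.127 m or y of scraper_mid in the frame of plate above 0.127 m) and linear speed of each of scraper, chip_green, chip_orange below 0.02 m/s); the robot touches nothing.
It fails at once if the fingers push on a glass chip (contact force between the fingers and chip_green above 0.5 N or contact force between the fingers and chip_orange above 0.5 N).
It also fails if it takes over 51 s, if anything falls off the work surface, if the arm or the gripper's body presses on something with over 40 N, if the wrist force passes 120 N, or if a joint passes its speed limit or range.

## Working session

There is one attempt and no reset: what is moved stays moved. The work goes in short steps, Python scripts to look and compute and a shell command to move; the robot and the scene stay as the last step left them, time stands still between calls to the robot, and variables do not carry over. Pictures are saved under pics/ and viewed, about 8 in all and at most 12, crops included, and the job is handed in when it is done.

```bash
mkdir -p pics
cat > h.py <<'E'
import numpy as np, cv2
from cell import monitor, viewer, ticket, manip
def K(c):
    f=192/np.tan(np.radians(c["vertical_fov"])/2); return np.array([[f,0,c["cx"]],[0,f,c["cy"]],[0,0,1.]])
def RT(c): return cv2.Rodrigues(np.array(c["rvec"],float))[0], np.array(c["tvec"],float).reshape(3)
def back(c,uv,z):
    R,t=RT(c); d=R.T@np.linalg.inv(K(c))@np.array([uv[0],uv[1],1.]); o=-R.T@t
    return o+d*(z-o[2])/d[2]
def proj(c,p):
    return cv2.projectPoints(np.array(p,float).reshape(-1,3),np.array(c["rvec"],float),np.array(c["tvec"],float),K(c),None)[0].reshape(-1,2)
def save(n,im): cv2.imwrite("pics/"+n+".png",cv2.cvtColor(im,cv2.COLOR_RGB2BGR))
E
python3 - <<'E'
from h import *
import pickle
print(monitor.read_state(), manip.finger_overhang)
d={n:viewer.camera(n) for n in("top","scene")}
pickle.dump(d,open("c0.pkl","wb"))
for n,c in d.items(): print(n,{k:v for k,v in c.items() if k!="color"}); save(n+"0",cv2.resize(c["color"],(800,600),interpolation=cv2.INTER_CUBIC))
E
```

```text
{'clock': 0.0, 'joints': array([ 1.27143817e+00,  3.00465738e-01,  1.52158275e+00, -1.31823543e-05,
        1.32070616e+00, -6.66196955e-02]), 'qd': array([-0.00137477,  0.00111379,  0.00106566,  0.00089116,  0.00102641,
        0.0004019 ]), 'effort': array([-1.68480554e-03, -5.31812561e+01, -3.52721214e+01,  7.07562268e-02,
        2.46234139e-02, -1.05894815e-04]), 'eef_pos': array([126.79453941, 534.92165048, 212.88856227]), 'eef_rot': array([-1.57073171e+00,  1.16026549e-03,  1.33806118e+00]), 'wrist_force': array([-0.11903131,  0.6237984 ,  0.29012168]), 'moment': array([ 0.01273122, -0.05136315,  0.01619935]), 'finger_gap': 93.9638303228817} 8.0
top {'vertical_fov': 47.35615794919937, 'cx': 257.4801118738966, 'cy': 191.4723329963967, 'rvec': array([ 2.16293481, -2.15908781,  0.10475822]), 'tvec': array([  52.12512795,  433.26827876, 1106.16607001])}
scene {'vertical_fov': 52.832981163610796, 'cx': 259.34353262711727, 'cy': 190.00993006169622, 'rvec': array([ 1.86177181, -0.80938707,  0.51069057]), 'tvec': array([-264.92496356,  202.7457154 ,  790.25494805])}
```

View pics/top0.png

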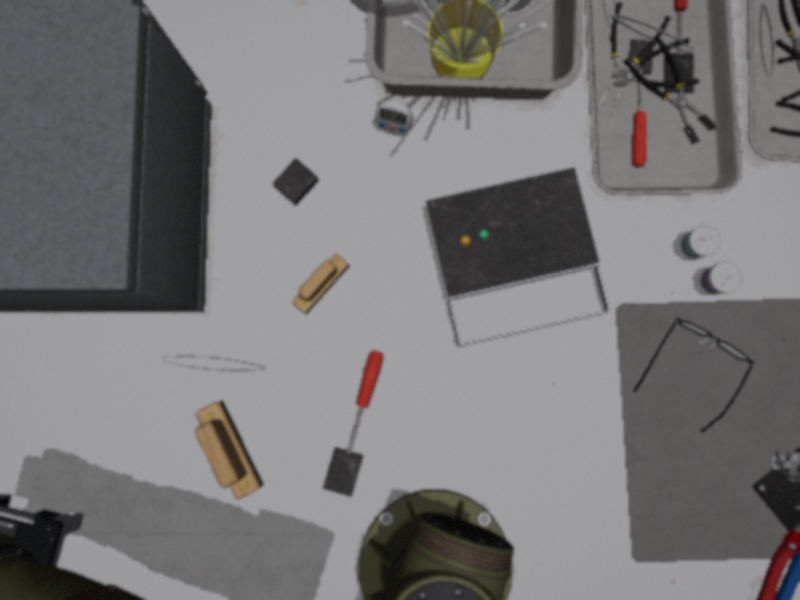

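View pics/scene0.png

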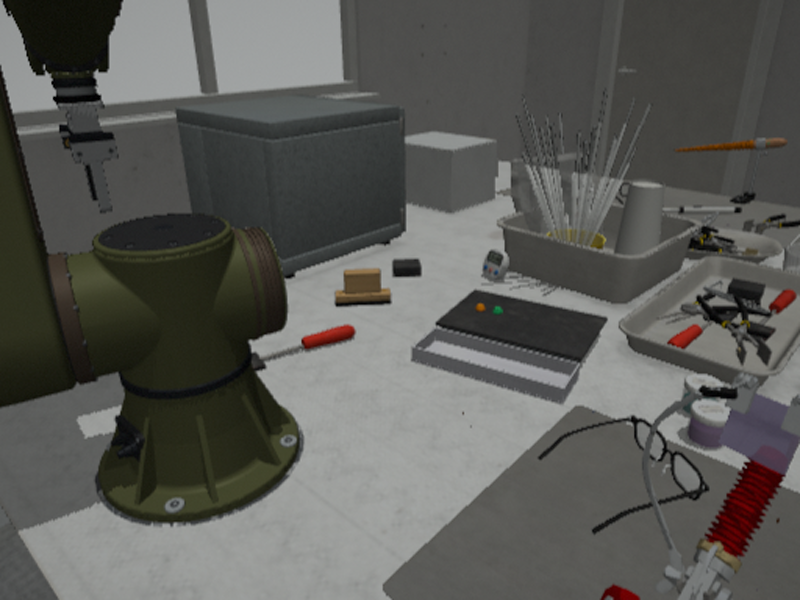

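The top view shows two scraper-like blocks: a small one at (320,283) and a large one at (228,450). The smaller one at (320,283) fits, because the task names the smaller. The plate corners are at about (427,202), (574,169), (598,263) and (447,297), with the tray below. The chips are at (465,240) orange and (484,234) green. Next I'll confirm in an enlarged crop and measure.

Run:
```python
from h import *
import pickle
d=pickle.load(open("c0.pkl","rb")); c=d["top"]; im=c["color"]
a=cv2.resize(im[150:210,175:235],(600,600),interpolation=cv2.INTER_CUBIC); save("cropS",a)
s=1/1.5625
hsv=cv2.cvtColor(im,cv2.COLOR_RGB2HSV)
def cen(m): ys,xs=np.nonzero(m); return np.array([xs.mean(),ys.mean()]),len(xs)
# chips
H,S,V=[hsv[...,i].astype(int) for i in range(3)]
box=np.zeros(H.shape,bool); box[115:185,275:380]=1
for n,m in(("or",(H>5)&(H<25)&(S>120)&(V>70)&box),("gr",(H>60)&(H<95)&(S>100)&(V>70)&box)):
    uv,k=cen(m); print(n,uv,k,back(c,uv,41).round(1))
# plate
m=((V<110)&(np.arange(512)[None,:]>265)&(np.arange(512)[None,:]<392)&(np.arange(384)[:,None]>100)&(np.arange(384)[:,None]<195)).astype(np.uint8)
m=cv2.morphologyEx(m,cv2.MORPH_OPEN,np.ones((9,9),np.uint8))
k=max(cv2.findContours(m,0,2)[0],key=cv2.contourArea)
w=np.array([back(c,p,36)[:2] for p in k.reshape(-1,2)],np.float32)
print("plate",cv2.minAreaRect(w))
# scraper
m=((H>5)&(H<25)&(S>60)&(np.arange(512)[None,:]<235)&(np.arange(512)[None,:]>175)&(np.arange(384)[:,None]>150)&(np.arange(384)[:,None]<210)).astype(np.uint8)
k=max(cv2.findContours(m,0,2)[0],key=cv2.contourArea)
w=np.array([back(c,p,24)[:2] for p in k.reshape(-1,2)],np.float32)
print("scraper",cv2.minAreaRect(w),cv2.boxPoints(cv2.minAreaRect(w)))
```

```text
or [297.3   153.775] 40 [528.6 -49.1  41. ]
gr [309.22857143 149.42857143] 35 [539.9 -79.7  41. ]
plate ((544.341552734375, -124.78582763671875), (166.63717651367188, 257.8542785644531), 12.858481407165527)
scraper ((462.1031799316406, 191.49169921875), (34.53704071044922, 107.54710388183594), 48.84318923950195) [[410.25165 213.8796 ]
 [491.2251  143.10048]
 [513.9547  169.1038 ]
 [432.98126 239.88292]]
```

View pics/cropS.png

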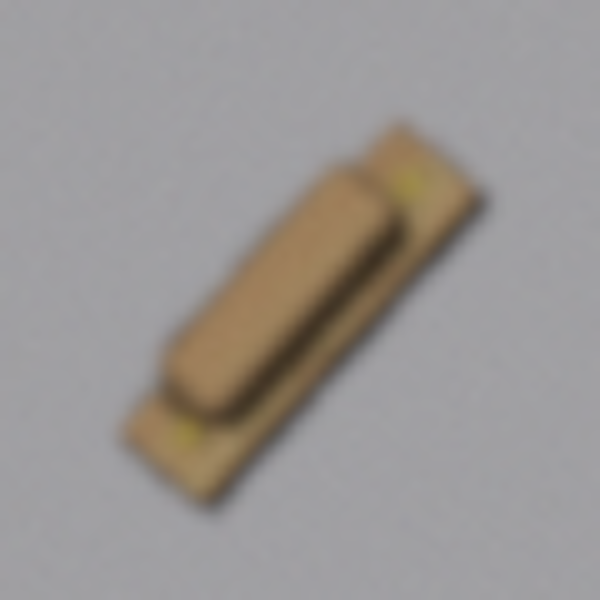

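Confirmed: the crop shows the small scraper upright, with its grip running diagonally and its foot corners at (405,120), (488,200), (210,510) and (120,440). Now I'll plan the approach from mid-bench.

```bash
cat >> h.py <<'E'
PC=np.array([544.3,-124.8]); PY=np.radians(12.86)
def pl(x,y): return PC+np.array([[np.cos(PY),-np.sin(PY)],[np.sin(PY),np.cos(PY)]])@[x,y]
def to(tg,yaw=None,s=None):
    from scipy.spatial.transform import Rotation as Ro
    s=s or monitor.read_state(); R=Ro.from_euler("xyz",s["eef_rot"]).as_matrix()
    v=R.T@(np.array(tg,float)-s["eef_pos"])/10
    cy=np.degrees(np.arctan2(R[1,0],R[0,0]))
    sp=0 if yaw is None else (cy-yaw+180)%360-180
    print("tgt",np.round(tg,1),"dx %.2f dy %.2f dz %.2f spin %.1f"%(*v,sp))
E
python3 - <<'E'
from h import *
to((250,330,213),48.8);to((330,200,213),48.8);to((460,190,190),48.8)
E
```

```text
tgt [250 330 213] dx -17.10 dy 0.01 dz -16.71 spin 27.9
tgt [330 200 213] dx -27.90 dy 0.02 dz -27.50 spin 27.9
tgt [460 190 190] dx -25.88 dy 2.32 dz -40.38 spin 27.9
```

```bash
python3 -m jog '[{"grip":9.4,"dx":-17.1,"dz":-16.7,"spin":28},{"grip":9.4,"dx":-17.1,"dz":-16.7,"spin":28},{"grip":9.4,"dx":-17.1,"dz":-16.7,"spin":28},{"grip":9.4,"dx":-17.1,"dz":-16.7,"spin":28},{"grip":9.4,"dx":-17.1,"dz":-16.7,"spin":28},{"grip":9.4,"dx":-27.9,"dz":-27.5,"spin":28},{"grip":9.4,"dx":-27.9,"dz":-27.5,"spin":28},{"grip":9.4,"dx":-27.9,"dz":-27.5,"spin":28},{"grip":9.4,"dx":-25.9,"dy":2.3,"dz":-40.4,"spin":28},{"grip":9.4,"dx":-25.9,"dy":2.3,"dz":-40.4,"spin":28},{"grip":9.4,"dx":-25.9,"dy":2.3,"dz":-40.4,"spin":28},{"grip":9.4,"dx":-25.9,"dy":2.3,"dz":-40.4,"spin":28},{"grip":9.4,"dx":-25.9,"dy":2.3,"dz":-40.4,"spin":28},{"grip":9.4,"dx":-25.9,"dy":2.3,"dz":-40.4,"spin":28}]' 40
python3 - <<'E'
from h import *
import pickle
c=viewer.camera("wrist"); pickle.dump(c,open("w1.pkl","wb"))
im=cv2.resize(c["color"],(768,576),interpolation=cv2.INTER_CUBIC)
# overlay predicted grip top at hypothesised pose
a=np.radians(-41.2);u=np.array([np.cos(a),np.sin(a)]);n=np.array([-u[1],u[0]]);C=np.array([460,190])
for L,W,z,col in((36,11,70,(255,0,0)),(55,15,24,(0,0,255))):
    P=[np.append(C+i*L*u+j*W*n,z) for i,j in((1,1),(1,-1),(-1,-1),(-1,1))]
    q=proj(c,P)*1.5; print(q.round()); cv2.polylines(im,[q.astype(np.int32)],True,col,1)
save("w1",im)
E
```

```text
[[126. 709.]
 [105. 701.]
 [129. 652.]
 [151. 661.]]
[[149. 672.]
 [123. 662.]
 [157. 592.]
 [184. 603.]]validation failed for argument at $[0]...
```

View pics/w1.png

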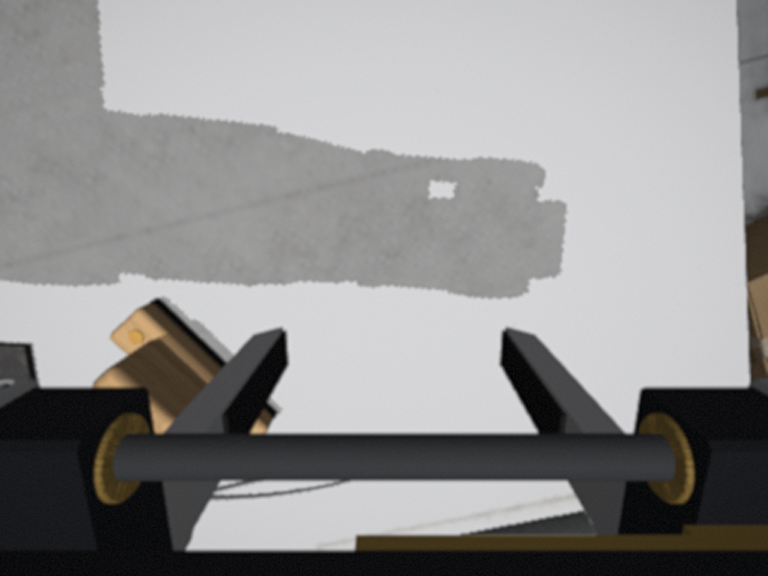

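The move was refused because every row needs all its keys, so the arm is still at the start. The picture shows only the big scraper, at (180,370). I'll resend the move with full rows.

```bash
python3 -m jog '[{"grip":9.4,"dx":-17.1,"dy":0,"dz":-16.7,"spin":28},{"grip":9.4,"dx":-17.1,"dy":0,"dz":-16.7,"spin":28},{"grip":9.4,"dx":-17.1,"dy":0,"dz":-16.7,"spin":28},{"grip":9.4,"dx":-17.1,"dy":0,"dz":-16.7,"spin":28},{"grip":9.4,"dx":-17.1,"dy":0,"dz":-16.7,"spin":28},{"grip":9.4,"dx":-27.9,"dy":0,"dz":-27.5,"spin":28},{"grip":9.4,"dx":-27.9,"dy":0,"dz":-27.5,"spin":28},{"grip":9.4,"dx":-27.9,"dy":0,"dz":-27.5,"spin":28},{"grip":9.4,"dx":-25.9,"dy":2.3,"dz":-40.4,"spin":28},{"grip":9.4,"dx":-25.9,"dy":2.3,"dz":-40.4,"spin":28},{"grip":9.4,"dx":-25.9,"dy":2.3,"dz":-40.4,"spin":28},{"grip":9.4,"dx":-25.9,"dy":2.3,"dz":-40.4,"spin":28},{"grip":9.4,"dx":-25.9,"dy":2.3,"dz":-40.4,"spin":28},{"grip":9.4,"dx":-25.9,"dy":2.3,"dz":-40.4,"spin":28}]' 40
```

```text
clock: 1.9
eef_pos: [459.6, 190.4, 191.2]
eef_rot: [-1.571, -0.001, 0.85]
wrist_force: [-0.4, -0.5, -0.3]
finger_gap: 94.2
```

Run:
```python
from h import *
import pickle
c=viewer.camera("wrist"); pickle.dump(c,open("w2.pkl","wb"))
im=cv2.resize(c["color"],(768,576),interpolation=cv2.INTER_CUBIC)
a=np.radians(-41.2);u=np.array([np.cos(a),np.sin(a)]);n=np.array([-u[1],u[0]]);C=np.array([460,190])
for L,W,z,col in((36,11,70,(255,0,0)),(55,15,24,(0,0,255))):
    P=[np.append(C+i*L*u+j*W*n,z) for i,j in((1,1),(1,-1),(-1,-1),(-1,1))]
    q=proj(c,P)*1.5; print(q.round().tolist()); cv2.polylines(im,[q.astype(np.int32)],True,col,1)
save("w2",im)
```

```text
[[408.0, 335.0], [378.0, 335.0], [377.0, 234.0], [409.0, 234.0]]
[[411.0, 337.0], [375.0, 337.0], [373.0, 202.0], [413.0, 202.0]]
```

View pics/w2.png

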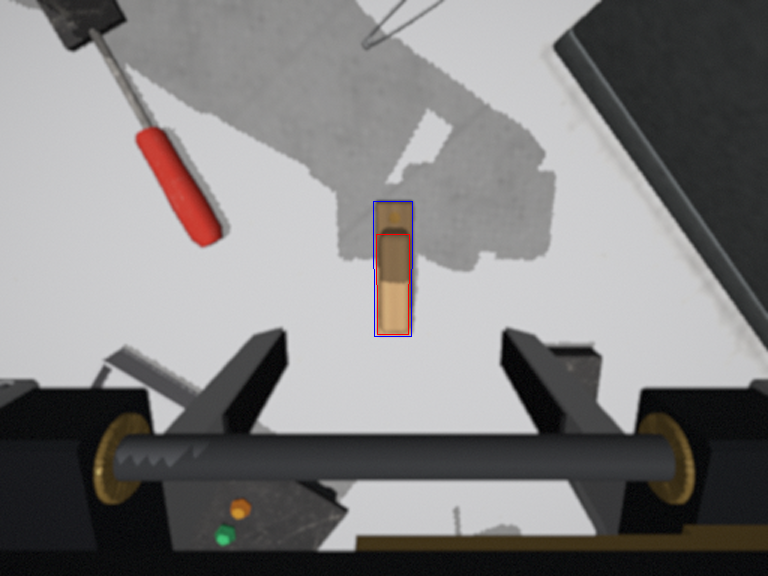

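The overlay fits the scraper: grip outline at x 378–408, y 234–335. The chips show at (240,509) and (225,535). Next: descend and grip.

```bash
python3 -m jog '[{"grip":9.4,"dx":0,"dy":6,"dz":0,"spin":0},{"grip":9.4,"dx":0,"dy":11,"dz":0,"spin":0},{"grip":9.4,"dx":0,"dy":14,"dz":0,"spin":0},{"grip":9.4,"dx":0,"dy":15.3,"dz":0,"spin":0},{"grip":9.4,"dx":0,"dy":15.3,"dz":0,"spin":0},{"grip":0,"dx":0,"dy":15.3,"dz":0,"spin":0},{"grip":0,"dx":0,"dy":15.3,"dz":0,"spin":0},{"grip":0,"dx":0,"dy":15.3,"dz":0,"spin":0},{"grip":0,"dx":0,"dy":15.3,"dz":0,"spin":0},{"grip":0,"dx":0,"dy":15.3,"dz":0,"spin":0},{"grip":0,"dx":0,"dy":15.3,"dz":0,"spin":0},{"grip":0,"dx":0,"dy":15.3,"dz":0,"spin":0},{"grip":0,"dx":0,"dy":15.3,"dz":0,"spin":0}]' 40
python3 - <<'E'
from h import *
p=pl(48,61); to((460,190,150),12.86); to((*p,140),12.86); to((*p,78),12.86)
E
```

```text
clock: 3.58
eef_pos: [460.2, 189.9, 37.4]
eef_rot: [-1.571, 0.0, 0.849]
wrist_force: [0.2, 0.9, -1.0]
finger_gap: 21.8
tgt [460 190 150] dx -0.01 dy -11.26 dz 0.02 spin 35.8
tgt [577.5 -54.6 140. ] dx -10.61 dy -10.26 dz -24.96 spin 35.8
tgt [577.5 -54.6  78. ] dx -10.61 dy -4.06 dz -24.96 spin 35.8
```

Gripped at 21.8 mm. Next: lift and carry to above the plate behind the chips.

```bash
python3 -m jog '[{"grip":0,"dx":0,"dy":-4,"dz":0,"spin":0},{"grip":0,"dx":0,"dy":-9,"dz":0,"spin":6},{"grip":0,"dx":0,"dy":-11,"dz":0,"spin":14},{"grip":0,"dx":-2.5,"dy":-11,"dz":-6,"spin":22},{"grip":0,"dx":-5,"dy":-11,"dz":-11.5,"spin":30},{"grip":0,"dx":-7.5,"dy":-10.5,"dz":-17,"spin":35.8},{"grip":0,"dx":-9.5,"dy":-10.3,"dz":-22,"spin":35.8},{"grip":0,"dx":-10.6,"dy":-10.3,"dz":-25,"spin":35.8},{"grip":0,"dx":-10.6,"dy":-10.3,"dz":-25,"spin":35.8},{"grip":0,"dx":-10.6,"dy":-10.3,"dz":-25,"spin":35.8},{"grip":0,"dx":-10.6,"dy":-10.3,"dz":-25,"spin":35.8}]' 40
python3 - <<'E'
from h import *
import pickle
c=viewer.camera("wrist"); t=viewer.camera("scene")
im=cv2.resize(c["color"],(768,576),interpolation=cv2.INTER_CUBIC)
for a,b,z in((0,0,0),):
    P=[np.append(pl(x,y),36) for x,y in((82.5,127.5),(82.5,-127.5),(-82.5,-127.5),(-82.5,127.5))]
    cv2.polylines(im,[(proj(c,P)*1.5).astype(np.int32)],True,(255,0,0),1)
    P=[np.append(pl(x,y),36) for x,y in((33,6),(63,6),(63,116),(33,116))]
    cv2.polylines(im,[(proj(c,P)*1.5).astype(np.int32)],True,(0,255,0),1)
H,S,V=[x.astype(int) for x in cv2.split(cv2.cvtColor(c["color"],cv2.COLOR_RGB2HSV))]
def inv(w):
    d=w-PC; return np.array([d@[np.cos(PY),np.sin(PY)],d@[-np.sin(PY),np.cos(PY)]])
for n,m in(("or",(H>5)&(H<20)&(S>190)&(V>100)),("gr",(H>60)&(H<95)&(S>120)&(V>70))):
    ys,xs=np.nonzero(m)
    if len(xs):
        uv=np.array([np.median(xs),np.median(ys)]); print(n,uv*1.5,len(xs),inv(back(c,uv,41)[:2]).round(1))
save("w3",im)
print(monitor.read_state()["eef_pos"],monitor.read_state()["finger_gap"])
p=pl(48,61); to((*p,76),12.86)
E
```

```text
clock: 4.95
eef_pos: [577.6, -53.8, 140.5]
eef_rot: [-1.571, 0.0, 0.226]
wrist_force: [0.3, -0.6, -2.1]
finger_gap: 21.8
or [321. 270.] 165 [ 2.  77.2]
gr [327.  316.5] 226 [ 4.7 46.1]
[577.78410453 -54.01273124 140.63165269] 22.46801753276638
tgt [577.5 -54.6  76. ] dx -0.04 dy 6.46 dz -0.06 spin 0.1
```

View pics/w3.png

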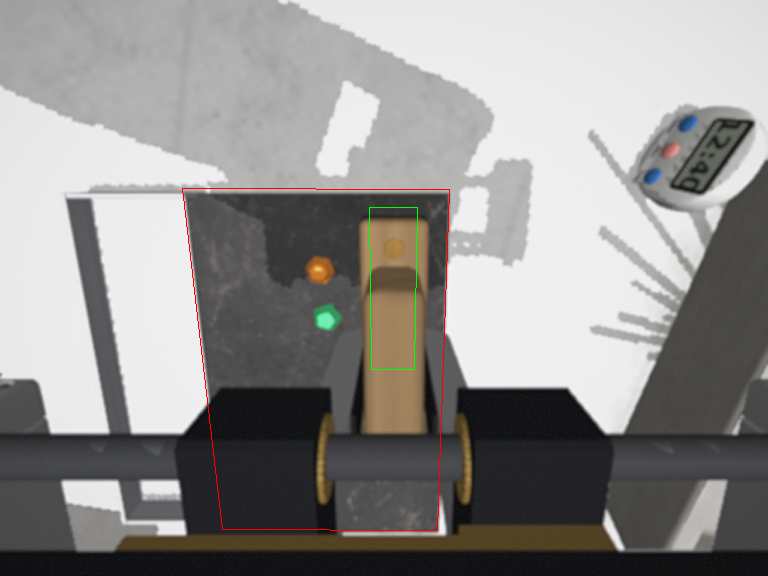

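The red outline matches the plate. The chips are at (321,270) orange and (327,316) green, clear of the scraper and within its width. Lowering now.

```bash
python3 -m jog '[{"grip":0,"dx":0,"dy":4,"dz":0,"spin":0},{"grip":0,"dx":0,"dy":5.8,"dz":0,"spin":0},{"grip":0,"dx":0,"dy":6.4,"dz":0,"spin":0},{"grip":0,"dx":0,"dy":6.6,"dz":0,"spin":0},{"grip":0,"dx":0,"dy":6.6,"dz":0,"spin":0},{"grip":0,"dx":0,"dy":6.6,"dz":0,"spin":0},{"grip":0,"dx":0,"dy":6.6,"dz":0,"spin":0}]' 40
python3 - <<'E'
from h import *
s=monitor.read_state(); print(s["eef_pos"],s["wrist_force"])
to((*pl(-85,61),74),12.86)
E
```

```text
clock: 5.92
eef_pos: [578.1, -54.8, 74.9]
eef_rot: [-1.571, -0.001, 0.224]
wrist_force: [-0.7, -0.0, -1.2]
finger_gap: 21.6
[578.10850733 -54.81880231  74.880135  ] [-0.68748827 -0.01391349 -1.1836879 ]
tgt [447.9 -84.2  74. ] dx -13.35 dy 0.08 dz 0.03 spin -0.0
```

```bash
python3 -m jog '[{"grip":0,"dx":0,"dy":0.1,"dz":0,"spin":0},{"grip":0,"dx":0,"dy":0.1,"dz":0,"spin":0},{"grip":0,"dx":-0.6,"dy":0.1,"dz":0,"spin":0},{"grip":0,"dx":-1.2,"dy":0.1,"dz":0,"spin":0},{"grip":0,"dx":-1.8,"dy":0.1,"dz":0,"spin":0},{"grip":0,"dx":-2.4,"dy":0.1,"dz":0,"spin":0},{"grip":0,"dx":-3,"dy":0.1,"dz":0,"spin":0},{"grip":0,"dx":-3.6,"dy":0.1,"dz":0,"spin":0},{"grip":0,"dx":-4.2,"dy":0.1,"dz":0,"spin":0},{"grip":0,"dx":-4.8,"dy":0.1,"dz":0,"spin":0},{"grip":0,"dx":-5.4,"dy":0.1,"dz":0,"spin":0},{"grip":0,"dx":-6,"dy":0.1,"dz":0,"spin":0},{"grip":0,"dx":-6.6,"dy":0.1,"dz":0,"spin":0},{"grip":0,"dx":-7.2,"dy":0.1,"dz":0,"spin":0},{"grip":0,"dx":-7.8,"dy":0.1,"dz":0,"spin":0},{"grip":0,"dx":-8.4,"dy":0.1,"dz":0,"spin":0},{"grip":0,"dx":-9,"dy":0.1,"dz":0,"spin":0},{"grip":0,"dx":-9.6,"dy":0.1,"dz":0,"spin":0}]' 40
python3 - <<'E'
from h import *
c=viewer.camera("wrist")
save("w4",cv2.resize(c["color"],(768,576),interpolation=cv2.INTER_CUBIC))
to((*pl(-90,61),74),12.86)
E
```

```text
clock: 8.18
eef_pos: [484.3, -76.3, 73.8]
eef_rot: [-1.571, -0.001, 0.224]
wrist_force: [4.5, 1.2, 6.0]
finger_gap: 21.9
tgt [443.  -85.4  74. ] dx -4.19 dy -0.03 dz 0.03 spin -0.0
```

View pics/w4.png

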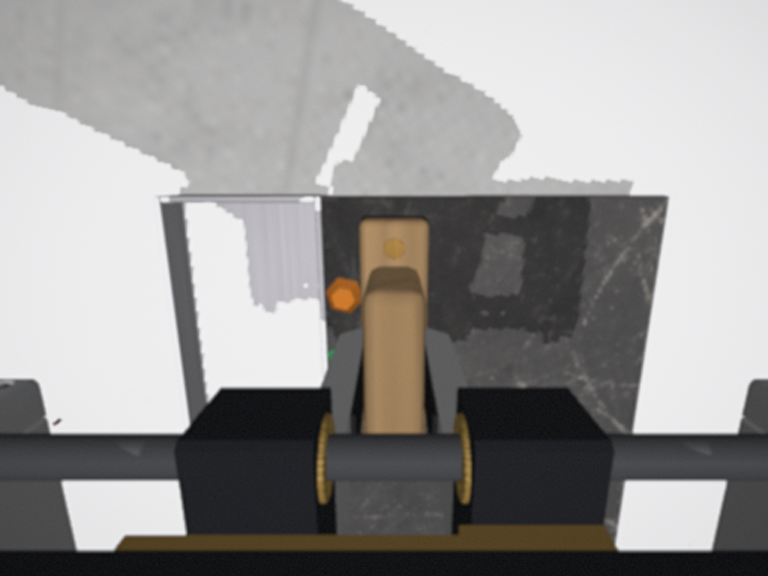

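The orange chip at (343,294) and the green one at (333,354) are both ahead of the lip near the edge. I'll continue the stroke.

```bash
python3 -m jog '[{"grip":0,"dx":-0.6,"dy":0,"dz":0,"spin":0},{"grip":0,"dx":-1.2,"dy":0,"dz":0,"spin":0},{"grip":0,"dx":-1.8,"dy":0,"dz":0,"spin":0},{"grip":0,"dx":-2.4,"dy":0,"dz":0,"spin":0},{"grip":0,"dx":-3,"dy":-0.03,"dz":0,"spin":0},{"grip":0,"dx":-3.6,"dy":-0.05,"dz":0,"spin":0},{"grip":0,"dx":-4.2,"dy":-0.05,"dz":0,"spin":0},{"grip":0,"dx":-4.5,"dy":-0.05,"dz":0,"spin":0},{"grip":0,"dx":-4.5,"dy":-0.05,"dz":0,"spin":0},{"grip":0,"dx":-4.5,"dy":-2,"dz":0,"spin":0},{"grip":0,"dx":-4.5,"dy":-6,"dz":0,"spin":0},{"grip":0,"dx":-4.5,"dy":-10,"dz":0,"spin":0},{"grip":0,"dx":1.5,"dy":-10,"dz":0,"spin":0},{"grip":0,"dx":7.5,"dy":-10,"dz":0,"spin":0},{"grip":0,"dx":7.5,"dy":-10,"dz":0,"spin":0},{"grip":0,"dx":7.5,"dy":-10,"dz":0,"spin":0}]' 40
python3 - <<'E'
from h import *
c=viewer.camera("wrist"); t=viewer.camera("top"); sc=viewer.camera("scene")
A=cv2.resize(c["color"],(512,384)); B=cv2.resize(sc["color"][150:280,240:410],(288,220))
C=cv2.resize(t["color"][95:230,260:400],(288,278))
im=np.zeros((500,800,3),np.uint8); im[:384,:512]=A; im[:220,512:]=B; im[222:500,512:]=C; save("w5",im)
def inv(w):
    d=w-PC; return np.array([d@[np.cos(PY),np.sin(PY)],d@[-np.sin(PY),np.cos(PY)]])
for nm,c in(("w",c),("t",t)):
  H,S,V=[x.astype(int) for x in cv2.split(cv2.cvtColor(c["color"],cv2.COLOR_RGB2HSV))]
  for n,m in(("or",(H>5)&(H<20)&(S>190)&(V>100)),("gr",(H>60)&(H<95)&(S>120)&(V>70))):
    ys,xs=np.nonzero(m)
    if len(xs):
        uv=np.array([np.median(xs),np.median(ys)]); print(nm,n,uv,len(xs),inv(back(c,uv,8)[:2]).round(1))
E
```

```text
clock: 10.22
eef_pos: [556.6, -59.4, 172.6]
eef_rot: [-1.57, 0.002, 0.225]
wrist_force: [-0.3, -0.7, -0.7]
finger_gap: 21.5
w gr [144. 194.] 84 [-115.9   45.4]
```

View pics/w5.png

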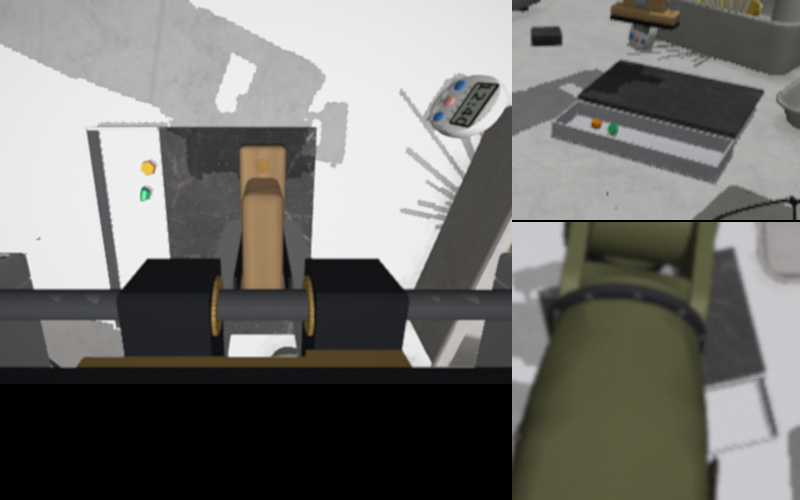

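Both chips lie in the tray, orange at (148,168) and green at (145,194) in the wrist view. Now the scraper goes back to its old spot.

Run:
```python
from h import *
to((460,185,140),48.8); to((460,185,38),48.8)
```

```text
tgt [460 185 140] dx -3.99 dy 3.38 dz 26.01 spin -36.0
tgt [460 185  38] dx -4.00 dy 13.58 dz 26.01 spin -36.0
```

```bash
python3 -m jog '[{"grip":0,"dx":-0.7,"dy":0,"dz":5,"spin":-6},{"grip":0,"dx":-1.5,"dy":0,"dz":10,"spin":-14},{"grip":0,"dx":-2.4,"dy":1,"dz":15.5,"spin":-22},{"grip":0,"dx":-3.2,"dy":2,"dz":21,"spin":-30},{"grip":0,"dx":-4,"dy":3.4,"dz":26,"spin":-36},{"grip":0,"dx":-4,"dy":3.4,"dz":26,"spin":-36},{"grip":0,"dx":-4,"dy":7,"dz":26,"spin":-36},{"grip":0,"dx":-4,"dy":11,"dz":26,"spin":-36},{"grip":0,"dx":-4,"dy":12.8,"dz":26,"spin":-36},{"grip":0,"dx":-4,"dy":13.3,"dz":26,"spin":-36},{"grip":0,"dx":-4,"dy":13.5,"dz":26,"spin":-36},{"grip":0,"dx":-4,"dy":13.5,"dz":26,"spin":-36},{"grip":0,"dx":-4,"dy":13.5,"dz":26,"spin":-36}]' 40
```

```text
clock: 12.0
eef_pos: [460.9, 185.1, 39.1]
eef_rot: [-1.571, -0.001, 0.853]
wrist_force: [0.6, -0.3, -1.2]
finger_gap: 21.8
```

```bash
python3 -m jog '[{"grip":0,"dx":0,"dy":0.08,"dz":0,"spin":0},{"grip":0,"dx":0,"dy":0.16,"dz":0,"spin":0},{"grip":0,"dx":0,"dy":0.18,"dz":0,"spin":0},{"grip":0,"dx":0,"dy":0.18,"dz":0,"spin":0}]' 40
python3 -m jog '[{"grip":9.4,"dx":0,"dy":0,"dz":0,"spin":0},{"grip":9.4,"dx":0,"dy":0,"dz":0,"spin":0},{"grip":9.4,"dx":0,"dy":0,"dz":0,"spin":0},{"grip":9.4,"dx":0,"dy":0,"dz":0,"spin":0},{"grip":9.4,"dx":0,"dy":0,"dz":0,"spin":0},{"grip":9.4,"dx":0,"dy":0,"dz":0,"spin":0},{"grip":9.4,"dx":0,"dy":-3,"dz":0,"spin":0},{"grip":9.4,"dx":0,"dy":-8,"dz":0,"spin":0},{"grip":9.4,"dx":0,"dy":-14,"dz":0,"spin":0},{"grip":9.4,"dx":0,"dy":-14,"dz":0,"spin":0},{"grip":9.4,"dx":0,"dy":-14,"dz":0,"spin":0},{"grip":9.4,"dx":0,"dy":-14,"dz":0,"spin":0}]'
python3 - <<'E'
from h import *
c=viewer.camera("wrist"); sc=viewer.camera("scene")
im=np.zeros((384,800,3),np.uint8); im[:,:400]=cv2.resize(c["color"],(400,384)); im[:300,400:]=cv2.resize(sc["color"][140:275,200:380],(400,300)); save("w6",im)
E
```

```text
clock: 12.5
eef_pos: [460.7, 185.2, 37.3]
eef_rot: [-1.571, -0.0, 0.853]
wrist_force: [-4.1, -0.8, 8.9]
finger_gap: 21.8
clock: 14.0
eef_pos: [460.0, 184.9, 175.2]
eef_rot: [-1.57, 0.002, 0.853]
wrist_force: [0.1, -0.0, -0.7]
finger_gap: 94.1
```

View pics/w6.png

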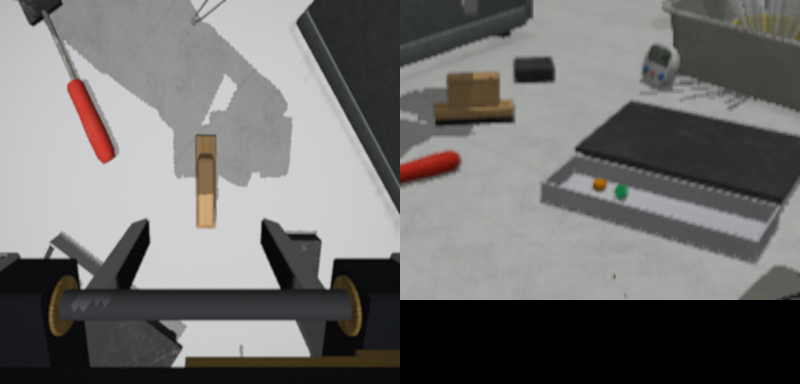

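The scraper stands upright at (475,97) in the scene crop, free of the fingers. The chips are in the tray at (600,184) and (621,192). I'm handing in now.

```bash
python3 -c "
from cell import ticket; print(ticket.sign_off())"
```

```text
the job is handed in; nothing more can be done
None
```

The job is done and handed in at about 14 s of the 51 s allowed. The arm gripped the smaller scraper, set it on the plate behind the chips and wiped both into the catch tray in one stroke. It then stood the scraper back on the bench near its old spot, at about (460, 185) mm.

- **Last pictures:** both chips lie in the tray and the scraper stands upright, well clear of the plate. The open gripper is about 14 cm above it and touches nothing.
- **Chip positions:** the wrist camera measured the green chip at x = -116, y = 45 mm in the plate frame, inside the tray. The automatic measurement found no orange chip, so its position is confirmed by eye only, in the wrist and scene pictures.
- **Forces:** no reading went above about 10 N at the wrist, but I read it only at the end of each move. I did not measure contact between fingers and chips; the fingertips were planned to stay about 20 mm above the chips.
- **Refused command:** the first move was rejected because its rows lacked a key. The arm did not move, and I resent it.

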